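Tip the bit tube and lay out the drill bit

TASK

Tip the red tube mouth-down on its stand so that the drill bit inside slides out onto the little steel catch tongue, take the bit by its exposed end and draw it out of the tube. Lay it down gently, centred, in the two notches of the bit rest and let go. Do not drop the bit on the bench, leave the blue tube as it is, and do not shift the jar, the drill or the runners.

Things in the scene. Friction and masses are not known exactly. Their poses are not given: they have to be found in the camera images.
- red_tube (a joint): Tipping angle (rad) of the red tube about its level pivot. 0: mouth 20 degrees above level (starts within 0.06 of it). Grows as the mouth is pressed down, to a hard stop at 0.96 (mouth 35 degrees below level). A friction pivot (0.3 N m) holds it where it is left; pressing down on top of the tube at its mouth takes about 4 N. The bit slides by itself once past about 0.55 to 0.75.
- red_pivot (a point): Pivot point of the red plastic tube, on its axis, 200 mm above the bench. Turns with the tube: x along the tube towards its closed end, y along the level pivot. Tube: outside diameter 34 mm, bore 26 mm, 160 mm long; mouth 85 mm from the pivot, closed end 75 mm the other way.
- red_mouth (a point): Centre of the red tube's mouth; axes as red_pivot. A steel catch tongue (8 mm wide, 3 mm thick, its top 13 mm below the tube's axis) runs 58 mm out past the mouth; at its end a lip 6 mm high, inner face 55 mm past the mouth. The bit slides onto the tongue up to the lip, 55 mm exposed. Lift it over the lip (the bore has 12 mm of play), then draw it out along the tube.
- red_bit_center (a point): Centre of the drill bit in the red tube: a steel rod 14 mm in diameter, 140 mm long, about 0.11 kg, smooth. x along the bit; its -x end is the one at the mouth. At the start it lies wholly inside the tube, its end 15 mm short of the mouth.
- red_bit: The same drill bit; its origin is its centre.
- rest: The bit rest, fixed to the bench: a wooden base 90 x 70 x 10 mm (origin under its centre, x along its length) with two black V-notched posts 8 mm thick, centred 24 mm either side of the middle along x. The V's sides slope at 45 degrees, 34 mm across at the top, 77 mm above the bench. The space beyond the posts is free for fingers.
- rest_seat (a point): Where the bit's centre lies when the bit lies in both notches: 70 mm above the bench over the middle of the rest; x along the notches (either end of the bit may point either way).
- blue_tube (a joint): Tipping angle of the blue tube, made and standing in the same way as the red one. Leave it.
- blue_mouth (a point): Centre of the blue tube's mouth; x points into the tube, pivot 85 mm along +x. Its stand, shelf and tongue are like the red one's; the two stands may stand either way round.
- jar_center (a point): Bystander: glass jar, 64 mm diameter, 85 mm high, point half-way up.
- drill_center (a point): Bystander: cordless drill standing on its battery, 205 mm high, barrel along its y 165 mm long, battery foot 75 x 110 mm; point 100 mm above its foot.
- runners_center (a point): Bystander: stack of three metal drawer runners, 300 mm (along x) x 45 mm x 37 mm; point at its middle.
- red_stand: Fixed stand of the red tube. Origin on the bench under the pivot; the mouth points to its -x. Foot x -60 to 70 mm, 110 wide, 12 high. Two cheek plates, 70 mm over all in y, x -10 to 40. A plywood shelf 120 mm wide over the tube, x -63 to 35, z 265 to 275, with cartons up to z 307: no room for a hand straight above the bit's exposed end, so lean the tool back from the shelf.
Mind the look-alikes: they are no part of the job. Several things have the shape of the rest; the one meant has the colours described above.

How it is judged:
By the outcome, as a careful person would: the job done as asked, in the order asked, and still so for the second after the job is handed in, with the robot touching nothing.
It also fails if it takes over 51 s, if anything falls off the work surface, if the arm or the gripper's body presses on something with over 40 N, if the wrist force passes 120 N, or if a joint passes its speed limit or range.

ROBOT

A 6-joint arm with a two-finger parallel gripper is mounted at the origin on the work surface. World frame = base frame: x ahead of the robot, y to its left, z up, the work surface at z = 0. Lengths are in mm, angles in rad, forces in N, time in s.
With the tool pointing down it reaches from about 350 to 925 mm from the base axis. Payload 6.4 kg.
Tool frame: the origin (TCP) lies at the very end of the fingers, on their centre line; the grasp point (between the pads) lies 19 mm behind it; z points along the fingers, y is the line along which they close (so a half turn about z gives the same grasp; the last joint's range is limited). The gripper opens to 85 mm and grips with 20 to 120 N. Pads are 22 mm wide; open, the fingers measure 114 mm over their backs; the gripper's body (76 mm by 85 mm) begins 54 mm behind the grasp point. The pads swing forward as they close: fully open they stand 13 mm farther back than shut.
Start: joints at [0.957, 0.245, 1.558, -0, 1.339, -0.174], TCP at [276.742, 588.156, 231.29] pointing down, gripper open.
Joint ranges: [-3.13, 3.13], [-1.02, 2.26], [0.13, 2.54], [-0.95, 4.09], [0.21, 2.88], [-2.74, 2.74]. Speed limits (rad/s): [2.57, 2.57, 3.14, 3.14, 3.14, 3.14].

INTERFACE

Orientations are given as a rotation vector (axis times angle).
In Python, from station import * gives the robot as it stands.
- The arm moves only by the shell command python3 -m handwheel 'ROWS' [OPENING] [FORCE]. ROWS is JSON, a list of rows, each an object of numbers: "dx", "dy", "dz": the shift along the world's x, y, z in m; "twist": the turn about the world's z in rad. A call has exactly 10 rows; each row shifts and turns the commanded pose from where the row before left it; what a row does not reach is not made up. A row lasts 1/8 s, in which the tool goes at most 62.5 mm and 10.7 degrees, less where a joint would pass 70% of its speed; a pose out of reach is approached as far as the arm can. A call is refused whole if a number of a shift passes 0.0625 or a number of a turn 0.188, either way. A call with a gripper value outside its range is refused whole. OPENING is the closure, from 0 (fully open) to 1 (shut), set as the call begins (- or left out, the last holds). The fingers move at their own pace and stop on an object; FORCE is the grip in N (left out, the last holds). Time passes only in rows, so rows that do not move let the fingers close, or fill a call up. It gives the time, the measured TCP pose, the force, the opening and the grip force at its end, in the units of the state.
- state(): the state, without advancing time (a new reading comes with each control period).
- capture(name): name is "scene" or "top" or "wrist"; returns a dict with "color" (384x512x3 uint8, red, green, blue), "vfov" (degrees; the focal length in pixels is half the picture's height over the tangent of half this angle, whatever the lens; pixels are square), "cx", "cy" (the principal point, pixels), "camera_from_world" (4x4, takes a point from world to camera coordinates); the wrist camera has in their place "T_tool_cam" (4x4, takes a point from camera to tool coordinates, whose origin is the TCP and whose axes are the flange's). Camera axes: x right, y down, z forward; pixel columns grow to the right and rows downward; lengths in mm; the calibration is good to about 2 mm. A picture is of the moment at which its call begins: read the wrist's pose just before it. There is no depth.
- finish_job(): hands the job in; it is judged then, once.
The state is a dict: "t": time; "joint_positions": joint angles; "dq": joint speeds; "effort": joint torques, N m; "tool_pos": TCP position; "orientation": TCP orientation; "force": force on the tool from outside, world axes, zero at the start; "wrist_torque": the same for the moment, N m; "gripper_width": finger opening in mm; "finger_force": force on a finger pad.
Only numpy, scipy, OpenCV 4.12 (cv2) and the standard library are available. Lean on these libraries where they do the work, as an engineer would, in place of code of your own. Each camera call takes 0.05 s, during which the arm holds its last target. There are 200 camera calls.

## Working session

There is one attempt and no reset: what is moved stays moved. The work goes in short steps, Python scripts to look and compute and a shell command to move; the robot and the scene stay as the last step left them, time stands still between calls to the robot, and variables do not carry over. Pictures are saved under pics/ and viewed, at most 10 in all, crops included, and the job is handed in when it is done.

```bash
ls; mkdir -p pics; cat > h.py <<'E'
from station import *
import numpy as np, cv2, json
def save(n,f):
    c=capture(n); cv2.imwrite(f'pics/{f}.png',c['color'][:,:,::-1])
    np.savez(f'pics/{f}.npz',**{k:v for k,v in c.items()}); return c
def K(c):
    return c['color'].shape[0]/2/np.tan(np.radians(c['vfov'])/2)
def ray(c,u,v,T=None):
    f=K(c); d=np.array([(u-c['cx'])/f,(v-c['cy'])/f,1.])
    M=np.linalg.inv(c['camera_from_world']) if T is None else T
    return M[:3,3], M[:3,:3]@d
def onz(c,u,v,z,T=None):
    o,d=ray(c,u,v,T); return o+d*(z-o[2])/d[2]
def proj(c,p,T=None):
    M=np.asarray(c['camera_from_world']) if T is None else np.linalg.inv(T)
    q=M[:3,:3]@np.asarray(p)+M[:3,3]; return np.array([c['cx'],c['cy']])+K(c)*q[:2]/q[2]
def tri(a,b):
    A=np.zeros((3,3));y=np.zeros(3)
    for o,d in(a,b):
        d=d/np.linalg.norm(d);P=np.eye(3)-np.outer(d,d);A+=P;y+=P@o
    return np.linalg.solve(A,y)
E
python3 - <<'E'
from h import *
s=save('scene','s0');t=save('top','t0')
for c in (s,t): print({k:np.round(v,3).tolist() for k,v in c.items() if k!='color'})
print(state())
a=np.hstack([s['color'],t['color']])
E
```

```text
pics
{'vfov': 53.265, 'cx': 257.678, 'cy': 192.823, 'camera_from_world': [[-0.267, 0.964, 0.006, 99.939], [0.62, 0.176, -0.765, -237.312], [-0.738, -0.2, -0.644, 1840.252], [0.0, 0.0, 0.0, 1.0]]}
{'vfov': 51.135, 'cx': 262.415, 'cy': 195.374, 'camera_from_world': [[0.013, -1.0, 0.012, 8.032], [-0.993, -0.015, -0.119, 561.624], [0.12, -0.011, -0.993, 1420.246], [0.0, 0.0, 0.0, 1.0]]}
{'t': 0.1, 'joint_positions': array([ 9.56907044e-01,  2.45737781e-01,  1.55894177e+00,  9.32903747e-08,
        1.33871899e+00, -1.74065848e-01]), 'dq': array([-0.00113952, -0.00207254, -0.00270465,  0.00035368,  0.00096255,
        0.00026338]), 'effort': array([ 8.43050839e-04, -4.30667138e+01, -3.27131867e+01, -9.02625447e-05,
        2.71163299e-03,  5.08792368e-06]), 'tool_pos': array([276.42324895, 587.71223109, 230.26796125]), 'orientation': array([-6.85166470e-01, -3.06525510e+00,  2.61872694e-03]), 'force': array([ 0.40066139, -0.24522121,  0.01757021]), 'wrist_torque': array([0.00145074, 0.02536026, 0.0206245 ]), 'finger_force': 0.0, 'gripper_width': 85.29148188314187}
```

View pics/s0.png

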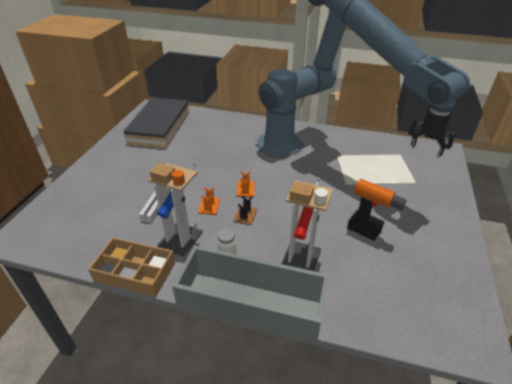

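View pics/t0.png

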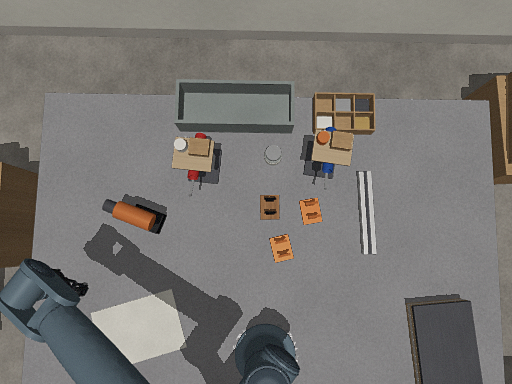

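The top view shows the rest candidates at pixels (270,207), which has a wooden base and black posts, and (311,211) and (281,248), which are both orange look-alikes. I choose (270,207). The red tube's shelf is at (193,153), with its mouth and tongue towards the robot at about (192,190). The blue one is at (332,147). Next I'll check this in a close crop.

```bash
python3 - <<'E'
from h import *
t=cv2.imread('pics/t0.png');s=cv2.imread('pics/s0.png')
z=lambda i,x,y,w,h,k:cv2.resize(i[y:y+h,x:x+w],None,fx=k,fy=k,interpolation=cv2.INTER_CUBIC)
a=z(t,160,120,80,80,5); b=z(t,240,190,80,40,5); c=z(s,270,170,80,110,5)[:600]
im=np.zeros((600,800,3),np.uint8); im[:400,:400]=a; im[400:600,:400]=b; im[:550,400:]=c
cv2.imwrite('pics/crop.png',im)
E
```

```text
(no output)
```

View pics/crop.png

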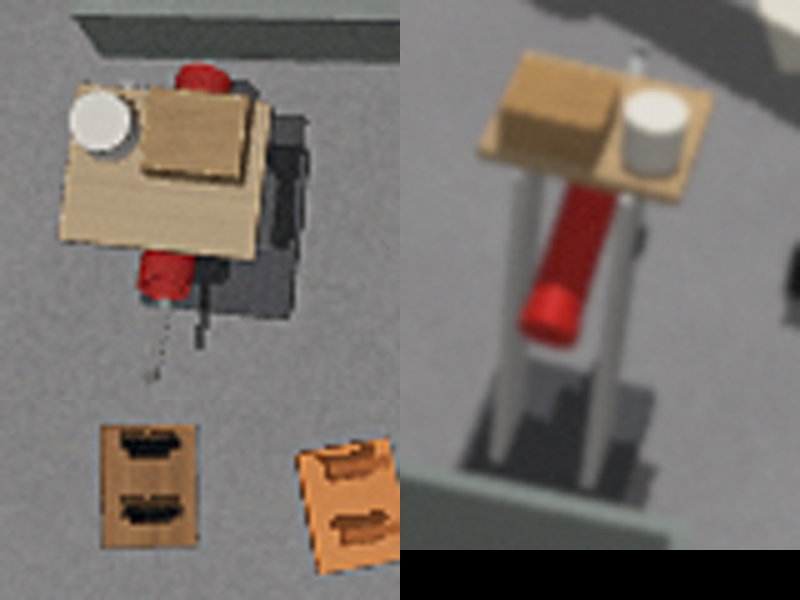

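The crop confirms the choice: a wooden base with two black V posts, and red tube mouth towards the robot, with its tongue tip near crop (152,378), which is pixel (190,195).

```bash
python3 - <<'E'
from h import *
t=dict(np.load('pics/t0.npz'))
P=lambda x,y:(160+x/5-.4,120+y/5-.4)
R=lambda x,y:(240+x/5-.4,190+(y-400)/5-.4)
S=[onz(t,*P(*p),275) for p in [(80,85),(272,102),(255,260),(62,240)]]
S=np.array(S);print(S.round(1),[np.linalg.norm(S[i]-S[(i+1)%4]).round(1) for i in range(4)])
# FL-near edge, ex = from near edge to far edge
e=(S[0]-S[3]+S[1]-S[2]);e/=np.linalg.norm(e)
f=(S[1]-S[0]+S[2]-S[3]);f/=np.linalg.norm(f)
print('ex',e,'yaw',np.degrees(np.arctan2(e[1],e[0])),'alt',np.degrees(np.arctan2(f[0],-f[1])))
print('pivot xy by shelf',S.mean(0)+14*e)
m=[onz(t,*P(*p),200+29) for p in [(140,290),(190,297)]];print('mouth lip corners',np.round(m,1), 'tongue tip z~240', onz(t,*P(152,378),240).round(1))
B=np.array([onz(t,*R(*p),10) for p in [(100,424),(198,424),(198,548),(100,548)]])
print(B.round(1),B.mean(0),[np.linalg.norm(B[i]-B[(i+1)%4]).round(1) for i in range(4)])
rx=B[0]-B[3]+B[1]-B[2];print('rest yaw',np.degrees(np.arctan2(rx[1],rx[0])))
# red mask
hsv=cv2.cvtColor(cv2.imread('pics/t0.png'),cv2.COLOR_BGR2HSV)
m=((hsv[...,0]<6)|(hsv[...,0]>174))&(hsv[...,1]>150)&(hsv[...,2]>60)
n,l,st,ce=cv2.connectedComponentsWithStats(m.astype(np.uint8))
for i in range(1,n):
  if st[i,4]>15:print(st[i],ce[i])
near=onz(t,193.3,175,215+17);print(near)
E
```

```text
[[709.8 286.7 275. ]
 [701.  168.9 275. ]
 [602.7 176.5 275. ]
 [613.2 293.8 275. ]] [np.float64(118.0), np.float64(98.6), np.float64(117.7), np.float64(96.8)]
ex [ 0.99715521 -0.07537558  0.        ] yaw -4.32280228164297 alt -4.6830248916679516
pivot xy by shelf [670.64329524 230.43068242 275.        ]
mouth lip corners [[590.7 253.7 229. ]
 [586.7 222.2 229. ]] tongue tip z~240 [533.9 242.4 240. ]
[[567.8  26.   10. ]
 [568.8 -46.2  10. ]
 [477.4 -47.   10. ]
 [476.4  24.7  10. ]] [522.61234012 -10.61929091  10.        ] [np.float64(72.2), np.float64(91.4), np.float64(71.7), np.float64(91.3)]
rest yaw 0.6347757280022271
[195 133  11   6  50] [200.08 135.36]
[188 170  11  10  94] [192.79787234 174.38297872]
[598.75688328 235.61571155 232.        ]
```

```bash
python3 -m handwheel '[{"dx":0.01,"dy":-0.015,"dz":0.03,"twist":-0.12},{"dx":0.03,"dy":-0.037,"dz":0.03,"twist":-0.12},{"dx":0.03,"dy":-0.037,"dz":0.02,"twist":-0.12},{"dx":0.03,"dy":-0.037,"twist":-0.12},{"dx":0.03,"dy":-0.037,"twist":-0.12},{"dx":0.03,"dy":-0.037,"twist":-0.12},{"dx":0.03,"dy":-0.037,"twist":-0.12},{"dx":0.03,"dy":-0.037,"twist":-0.12},{"dx":0.03,"dy":-0.037,"twist":-0.12},{"dx":0.02,"dy":-0.035,"twist":-0.13}]' 0 40; cat >> h.py <<'E'
def st():
    from scipy.spatial.transform import Rotation as R
    s=state(); M=R.from_rotvec(s['orientation']).as_matrix()
    ex=np.array([.997,-.078,0]); ey=np.array([.078,.997,0]); d=np.array(s['tool_pos'])-[670.6,230.4,0]
    print('t',round(s['t'],2),'tcp',np.round(s['tool_pos'],1),'stand',np.round([d@ex,d@ey],1),'yaz',np.degrees(np.arctan2(M[1,1],M[0,1])).round(1),'zax',M[:,2].round(3),'F',np.round(s['force'],1),'w',round(s['gripper_width'],1),'q6',round(s['joint_positions'][5],2),'ff',round(s['finger_force'],1))
    return s
def wristT(c,s):
    from scipy.spatial.transform import Rotation as R
    M=np.eye(4);M[:3,:3]=R.from_rotvec(s['orientation']).as_matrix();M[:3,3]=s['tool_pos'];return M@c['T_tool_cam']
E
python3 -c "
from h import *
s=st();c=save('wrist','w1');T=wristT(c,s);print(T.round(2))
for p in [(0,0)]:pass
ex=np.array([.997,-.078,0]);pv=np.array([670.6,230.4,200])
a=np.array([-.94*.997,.94*.078,.342])
for n,q in (('mouth',pv+85*a),('tip',pv+143*a),('edge',pv-63*ex+[0,0,75])):print(n,proj(c,q,T).round(0))
"
```

```text
t 0.1 tcp [276.4 587.7 230.3] stand [-420.9  325.5] yaz 64.8 zax [-0.001 -0.001 -1.   ] F [ 0.4 -0.2  0. ] w 85.3 q6 -0.17 ff 0.0
[[ 4.3000e-01  8.7000e-01  2.5000e-01  2.1317e+02]
 [ 9.1000e-01 -4.1000e-01 -1.2000e-01  6.1817e+02]
 [-0.0000e+00  2.8000e-01 -9.6000e-01  3.7277e+02]
 [ 0.0000e+00  0.0000e+00  0.0000e+00  1.0000e+00]]
mouth [ 56. 666.]
tip [  6. 677.]
edge [ 31. 780.]schema error: expected keys dx, dy, dz, twist
```

View pics/w1.png

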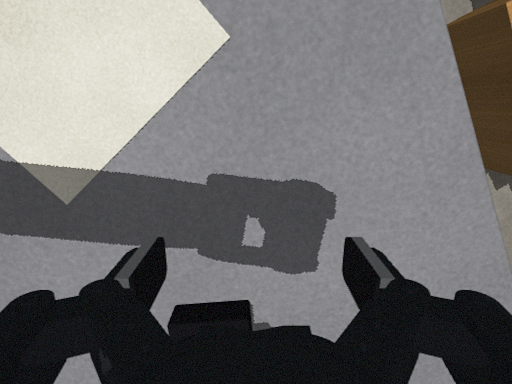

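The call was refused because every row needs all four keys. The picture shows only bare bench, the paper and the open fingers.

```bash
python3 -m handwheel '[{"dx":0.01,"dy":-0.015,"dz":0.03,"twist":-0.12},{"dx":0.03,"dy":-0.037,"dz":0.03,"twist":-0.12},{"dx":0.03,"dy":-0.037,"dz":0.02,"twist":-0.12},{"dx":0.03,"dy":-0.037,"dz":0,"twist":-0.12},{"dx":0.03,"dy":-0.037,"dz":0,"twist":-0.12},{"dx":0.03,"dy":-0.037,"dz":0,"twist":-0.12},{"dx":0.03,"dy":-0.037,"dz":0,"twist":-0.12},{"dx":0.03,"dy":-0.037,"dz":0,"twist":-0.12},{"dx":0.03,"dy":-0.037,"dz":0,"twist":-0.12},{"dx":0.02,"dy":-0.035,"dz":0,"twist":-0.13}]' 0 40
python3 -c "
from h import *
s=st();c=save('wrist','w2');T=wristT(c,s)
ex=np.array([.997,-.078,0]);pv=np.array([670.6,230.4,200])
a=np.array([-.94*.997,.94*.078,.342])
for n,q in (('mouth',pv+85*a),('tip',pv+143*a),('edge',pv-63*ex+[0,0,75])):print(n,proj(c,q,T).round(0))
"
```

```text
t: 1.4
tool_pos: [547.6, 240.6, 310.8]
orientation: [-2.312, -2.126, 0.001]
force: [-0.1, 0.8, 1.0]
gripper_width: 85.5
finger_force: 0.0
t 1.4 tcp [547.6 240.6 310.8] stand [-123.5    0.6] yaz -4.8 zax [-0.001 -0.    -1.   ] F [-0.1  0.8  1. ] w 85.5 q6 0.31 ff 0.0
mouth [309. 196.]
tip [239. 205.]
edge [348. 217.]
```

View pics/w2.png

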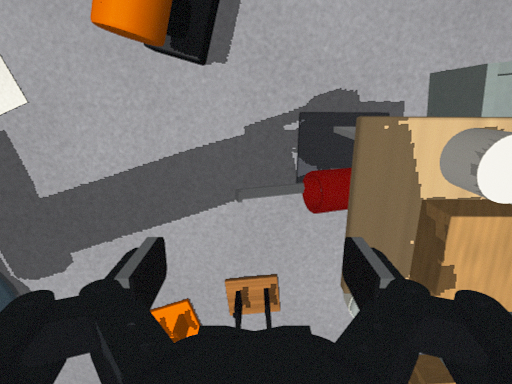

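The mouth is at (307,191) against a predicted (309,196), and the shelf edge is 4 px further than predicted. The pose is good to about 2 mm. I'll press the tube top at its mouth with the inner open finger.

```bash
python3 -m handwheel '[{"dx":0,"dy":0.001,"dz":-0.025,"twist":0},{"dx":0,"dy":0.001,"dz":-0.025,"twist":0},{"dx":0,"dy":0,"dz":-0.025,"twist":0},{"dx":0,"dy":0,"dz":-0.004,"twist":0},{"dx":0,"dy":0,"dz":-0.005,"twist":0},{"dx":-0.001,"dy":0,"dz":-0.005,"twist":0},{"dx":-0.001,"dy":0,"dz":-0.005,"twist":0},{"dx":-0.001,"dy":0,"dz":-0.005,"twist":0},{"dx":-0.001,"dy":0,"dz":-0.005,"twist":0},{"dx":-0.001,"dy":0,"dz":-0.005,"twist":0}]'
python3 -c "
from h import *
s=st();c=save('wrist','w3')"
```

```text
t: 2.7
tool_pos: [545.9, 244.8, 217.6]
orientation: [2.301, 2.125, 0.017]
force: [-38.1, -12.1, 66.6]
gripper_width: 85.2
finger_force: 42.2
t 2.7 tcp [545.9 244.8 217.6] stand [-125.5    4.7] yaz -4.6 zax [ 0.015  0.    -1.   ] F [-38.1 -12.1  66.6] w 85.2 q6 0.31 ff 42.2
```

View pics/w3.png

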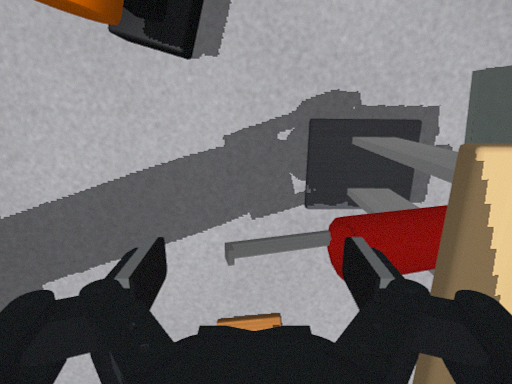

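Most likely the knuckle is caught on the shelf edge (66 N). The view shows the tube tipped part of the way, with its tongue running from (228,250) to (330,237). I'll back off up and out, turn by a quarter, close, and press on the tongue instead.

```bash
python3 -m handwheel '[{"dx":-0.002,"dy":0,"dz":0.025,"twist":0},{"dx":-0.002,"dy":0,"dz":0.025,"twist":0.17},{"dx":0,"dy":0,"dz":0.02,"twist":0.174},{"dx":0,"dy":0,"dz":0,"twist":0.174},{"dx":0,"dy":0,"dz":0,"twist":0.174},{"dx":0,"dy":0,"dz":0,"twist":0.174},{"dx":0,"dy":0,"dz":0,"twist":0.174},{"dx":0,"dy":0,"dz":0,"twist":0.174},{"dx":0,"dy":0,"dz":0,"twist":0.174},{"dx":0,"dy":0,"dz":0,"twist":0.174}]' 1
python3 -c "
from h import *
import math
s=st();c=save('wrist','w4')
c3=dict(np.load('pics/w3.npz'))
from scipy.spatial.transform import Rotation as R
T=wristT(c3,dict(orientation=[2.301,2.125,.017],tool_pos=[545.9,244.8,217.6]))
ex=np.array([.997,-.078,0]); ey=np.array([.078,.997,0])
for uv,z in(((228,247),207),((330,236),199)):
  d=onz(c3,*uv,z,T)-[670.6,230.4,0];print((d@ex).round(1),(d@ey).round(1))"
```

```text
t: 4.0
tool_pos: [537.9, 244.2, 272.9]
orientation: [0.129, 3.138, 0.0]
force: [0.5, 0.7, 0.8]
gripper_width: 0.0
finger_force: 0.0
t 4.0 tcp [537.9 244.2 272.9] stand [-133.4    3.4] yaz 85.3 zax [ 0.001  0.    -1.   ] F [0.5 0.7 0.8] w 0.0 q6 -1.25 ff 0.0
-139.9 -3.4
-80.1 -0.8
```

View pics/w4.png

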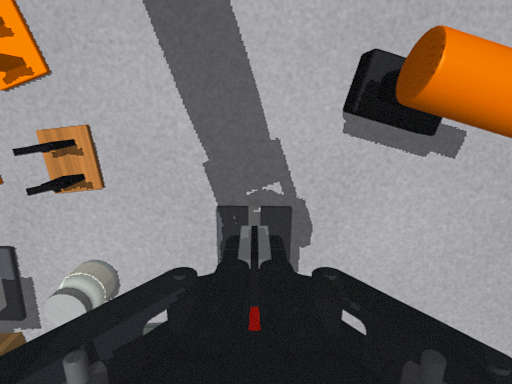

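The view shows the tongue's tip just ahead of the shut fingers at about (254,212), with the rest on the left and the drill on the right. The camera is on the shelf side, so I'll turn half round to keep it clear.

```bash
python3 -m handwheel '[{"dx":0,"dy":-0.001,"dz":0,"twist":-0.185},{"dx":0,"dy":-0.001,"dz":0,"twist":-0.185},{"dx":0,"dy":-0.001,"dz":0,"twist":-0.185},{"dx":0,"dy":-0.001,"dz":0,"twist":-0.185},{"dx":0,"dy":0,"dz":0,"twist":-0.185},{"dx":0,"dy":0,"dz":0,"twist":-0.185},{"dx":0,"dy":0,"dz":0,"twist":-0.185},{"dx":0,"dy":0,"dz":0,"twist":-0.185},{"dx":0,"dy":0,"dz":0,"twist":-0.185},{"dx":0,"dy":0,"dz":0,"twist":-0.185}]'
python3 -m handwheel '[{"dx":0,"dy":0,"dz":0,"twist":-0.185},{"dx":0,"dy":0,"dz":0,"twist":-0.185},{"dx":0,"dy":0,"dz":0,"twist":-0.185},{"dx":0,"dy":0,"dz":0,"twist":-0.185},{"dx":0,"dy":0,"dz":0,"twist":-0.185},{"dx":0,"dy":0,"dz":0,"twist":-0.185},{"dx":0,"dy":0,"dz":0,"twist":-0.185},{"dx":0.005,"dy":0,"dz":-0.01,"twist":0},{"dx":0.005,"dy":0,"dz":-0.01,"twist":0},{"dx":0.005,"dy":0,"dz":-0.01,"twist":0}]'
python3 -c "
from h import *
s=st();c=save('wrist','w5');T=wristT(c,s);np.save('pics/T5.npy',T)
pv=np.array([670.6,230.4,200]);ex=np.array([.997,-.078,0])
for th in(-8,0,8):
  a=-ex*np.cos(np.radians(th))-[0,0,np.sin(np.radians(th))]
  for L in(85,143):print(th,L,proj(c,pv+L*a-[0,0,13],T).round())
"
```

```text
t: 5.3
tool_pos: [537.9, 240.2, 272.8]
orientation: [2.597, 1.767, 0.001]
force: [-0.4, -0.0, -0.9]
gripper_width: 0.2
finger_force: 0.0
t: 6.55
tool_pos: [552.9, 240.1, 241.0]
orientation: [3.138, -0.142, -0.001]
force: [0.5, 0.2, -0.4]
gripper_width: -0.3
finger_force: 0.0
t 6.55 tcp [552.9 240.1 241. ] stand [-118.1    0.4] yaz -95.2 zax [-0.001 -0.    -1.   ] F [ 0.5  0.2 -0.4] w -0.3 q6 1.88 ff 0.0
-8 85 [255. 163.]
-8 143 [256. 251.]
0 85 [255. 160.]
0 143 [255. 240.]
8 85 [254. 156.]
8 143 [255. 227.]
```

View pics/w5.png

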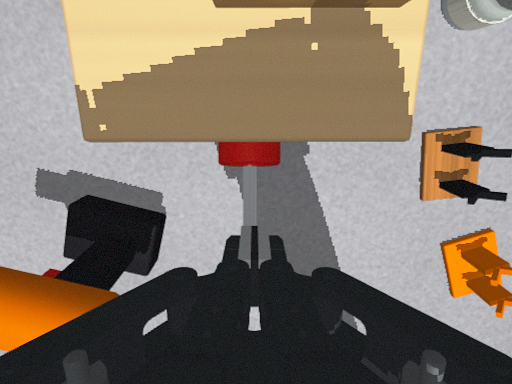

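The view shows the mouth at (249,160) and the tongue running along column 251, down to the shut fingers at (254,230). It is aligned to about 2 mm, so I'll press down.

```bash
python3 -m handwheel '[{"dx":0.001,"dy":0.002,"dz":-0.012,"twist":0.008},{"dx":0,"dy":0,"dz":-0.012,"twist":0},{"dx":0,"dy":0,"dz":-0.01,"twist":0},{"dx":0,"dy":0,"dz":-0.008,"twist":0},{"dx":0,"dy":0,"dz":-0.008,"twist":0},{"dx":0,"dy":0,"dz":-0.008,"twist":0},{"dx":0,"dy":0,"dz":-0.008,"twist":0},{"dx":0,"dy":0,"dz":-0.008,"twist":0},{"dx":0,"dy":0,"dz":-0.008,"twist":0},{"dx":0,"dy":0,"dz":-0.006,"twist":0}]'
python3 -c "
from h import *
s=st()"
```

```text
t: 7.85
tool_pos: [553.5, 242.1, 153.6]
orientation: [3.139, -0.131, -0.001]
force: [0.9, 0.2, 2.4]
gripper_width: 0.1
finger_force: 1.4
t 7.85 tcp [553.5 242.1 153.6] stand [-117.7    2.5] yaz -94.8 zax [-0.001 -0.    -1.   ] F [0.9 0.2 2.4] w 0.1 q6 1.88 ff 1.4
```

```bash
python3 -m handwheel '[{"dx":0,"dy":0,"dz":-0.006,"twist":0},{"dx":0,"dy":0,"dz":-0.006,"twist":0},{"dx":0,"dy":0,"dz":-0.006,"twist":0},{"dx":0,"dy":0,"dz":-0.005,"twist":0},{"dx":0,"dy":0,"dz":0,"twist":0},{"dx":-0.005,"dy":0,"dz":0.012,"twist":0},{"dx":-0.005,"dy":0,"dz":0.02,"twist":0},{"dx":0,"dy":0,"dz":0.02,"twist":0},{"dx":0,"dy":0,"dz":0.01,"twist":0},{"dx":0,"dy":0,"dz":0,"twist":0}]'
python3 -m handwheel '[{"dx":0,"dy":0,"dz":0,"twist":0},{"dx":0,"dy":0,"dz":0,"twist":0},{"dx":0,"dy":0,"dz":0,"twist":0},{"dx":0,"dy":0,"dz":0,"twist":0},{"dx":0,"dy":0,"dz":0,"twist":0},{"dx":0,"dy":0,"dz":0,"twist":0},{"dx":0,"dy":0,"dz":0,"twist":0},{"dx":0,"dy":0,"dz":0,"twist":0},{"dx":0,"dy":0,"dz":0,"twist":0},{"dx":0,"dy":0,"dz":0,"twist":0}]' 0
python3 -c "
from h import *
s=st();c=save('wrist','w6');T=wristT(c,s)
pv=np.array([670.6,230.4,200]);ex=np.array([.997,-.078,0])
for th in(20,25,30):
  t=np.radians(th);a=-ex*np.cos(t)-[0,0,np.sin(t)];n=-ex*np.sin(t)+np.array([0,0,np.cos(t)])
  for L in(85,130,140):print(th,L,(pv+L*a-6*n).round(1),proj(c,pv+L*a+n,T).round())
"
```

```text
t: 9.1
tool_pos: [544.5, 242.3, 194.9]
orientation: [-3.138, 0.131, -0.004]
force: [0.5, -0.3, 0.7]
gripper_width: -0.1
finger_force: 0.0
t: 10.35
tool_pos: [543.8, 242.1, 193.3]
orientation: [-3.139, 0.131, -0.0]
force: [0.3, -0.8, -0.1]
gripper_width: 85.3
finger_force: 0.0
t 10.35 tcp [543.8 242.1 193.3] stand [-127.4    1.8] yaz -94.8 zax [ 0.  0. -1.] F [ 0.3 -0.8 -0.1] w 85.3 q6 1.88 ff 0.0
20 85 [593.  236.5 165.3] [257. 146.]
20 130 [550.9 239.8 149.9] [257. 209.]
20 140 [541.5 240.5 146.5] [257. 221.]
25 85 [596.3 236.2 158.6] [257. 140.]
25 130 [555.7 239.4 139.6] [257. 198.]
25 140 [546.6 240.1 135.4] [257. 208.]
30 85 [600.2 235.9 152.3] [257. 133.]
30 130 [561.3 238.9 129.8] [257. 186.]
30 140 [552.7 239.6 124.8] [257. 196.]
```

View pics/w6.png

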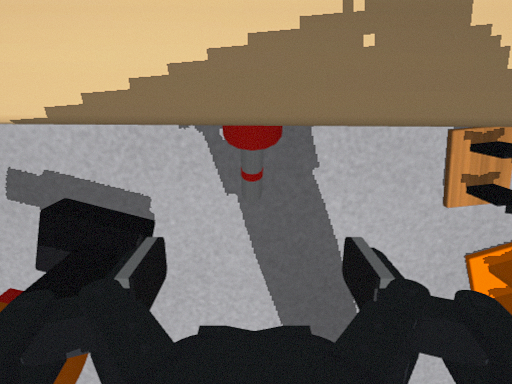

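The bit has slid out: it's exposed below the mouth at about (252,148–190), with a red band at (252,175). I'll read its end from a pixel profile.

```bash
python3 - <<'E'
from h import *
c=cv2.imread('pics/w6.png')[:,:,::-1].astype(int)
for r in range(140,214,3): print(r, c[r,252].tolist(), ' '.join(f'{int(v)}' for v in c[r,232:274:2].sum(1)//3))
E
```

```text
140 [124, 9, 7] 46 48 53 54 55 44 47 56 45 48 46 45 44 44 50 50 44 44 48 50 39
143 [127, 14, 15] 47 49 50 47 49 54 51 45 45 50 52 51 49 50 44 44 50 54 45 48 46
146 [126, 18, 4] 92 69 49 47 44 46 51 42 53 51 49 49 49 42 52 42 44 47 44 74 90
149 [126, 14, 7] 89 88 90 91 80 72 71 67 66 53 49 47 58 65 65 71 76 90 91 93 91
152 [93, 95, 93] 90 93 91 91 90 82 84 89 89 87 93 91 90 87 82 78 92 93 89 94 92
155 [87, 88, 90] 85 90 93 91 88 83 83 85 90 89 88 87 91 85 85 84 84 87 95 93 95
158 [87, 91, 91] 88 91 91 93 88 83 82 86 91 91 89 87 89 86 83 80 91 95 94 94 91
161 [90, 91, 90] 95 90 89 92 90 77 85 89 88 86 90 87 90 89 84 83 92 93 88 88 90
164 [94, 92, 93] 95 92 91 94 92 81 83 89 89 86 93 88 93 90 79 83 89 93 89 90 91
167 [93, 93, 95] 94 89 88 91 84 78 82 87 89 87 93 91 86 89 83 76 87 84 89 92 89
170 [90, 90, 93] 89 89 88 92 83 71 83 83 92 86 91 86 89 86 83 62 95 94 89 92 88
173 [92, 86, 84] 90 95 89 87 80 46 41 71 89 88 87 82 82 63 46 67 88 93 95 90 88
176 [127, 20, 15] 91 88 91 93 89 53 53 45 46 51 54 47 47 45 50 73 87 88 88 91 86
179 [127, 20, 15] 91 89 85 92 92 81 65 47 49 40 54 49 42 58
[... 230 characters left out ...]
8 89 89 86 83 81 87 88 91 97 95
191 [88, 87, 88] 85 87 86 94 94 83 86 87 88 86 87 88 89 84 78 86 93 92 95 92 89
194 [91, 93, 93] 166 174 104 94 93 78 78 89 89 89 92 84 89 81 80 95 95 90 88 88 92
197 [90, 92, 93] 164 166 173 92 93 84 83 88 91 87 91 87 90 82 86 90 94 94 93 92 92
200 [90, 92, 90] 172 172 174 85 90 88 91 89 93 87 90 87 83 92 91 88 89 90 88 91 94
203 [88, 88, 92] 175 169 172 184 88 92 92 97 92 89 89 86 93 90 88 92 89 89 87 89 88
206 [90, 91, 94] 171 173 169 168 85 89 94 93 90 90 91 94 91 86 95 96 91 89 91 93 94
209 [93, 94, 96] 171 170 172 172 145 92 95 89 93 95 94 95 93 96 101 95 95 91 89 93 91
212 [92, 91, 94] 166 165 165 162 171 104 92 93 91 91 92 92 96 91 92 93 89 94 91 91 93
```

```bash
python3 -m handwheel '[{"dx":0.002,"dy":0.001,"dz":-0.01,"twist":0},{"dx":0.002,"dy":0,"dz":-0.01,"twist":0},{"dx":0.002,"dy":0,"dz":-0.01,"twist":0},{"dx":0.002,"dy":0,"dz":-0.01,"twist":0},{"dx":0.002,"dy":0,"dz":-0.01,"twist":0},{"dx":0.002,"dy":0,"dz":-0.01,"twist":0},{"dx":0.001,"dy":0,"dz":-0.008,"twist":0},{"dx":0,"dy":0,"dz":-0.005,"twist":0},{"dx":0,"dy":0,"dz":-0.003,"twist":0},{"dx":0,"dy":0,"dz":0,"twist":0}]' 0 30
python3 - <<'E'
from h import *
s=st();c=save('wrist','w7')
a=c['color'].astype(int).sum(2)//3
for r in range(140,260,6): print(r,a[r,215:295:4])
E
```

```text
t: 11.65
tool_pos: [556.7, 243.2, 117.3]
orientation: [3.139, -0.131, -0.0]
force: [0.6, -0.1, 0.4]
gripper_width: 85.3
finger_force: 0.0
t 11.65 tcp [556.7 243.2 117.3] stand [-114.5    3.8] yaz -94.8 zax [-0. -0. -1.] F [ 0.6 -0.1  0.4] w 85.3 q6 1.88 ff 0.0
140 [51 48 52 55 48 50 53 58 51 48 57 52 52 59 51 53 49 56 60 52]
146 [52 47 50 51 53 52 55 51 54 57 43 61 56 56 53 58 51 53 48 46]
152 [55 41 57 54 55 47 57 54 54 54 55 48 58 55 55 42 57 50 43 47]
158 [53 50 52 54 53 48 52 56 59 56 48 54 57 45 58 57 58 53 48 48]
164 [47 44 50 49 50 57 55 61 50 55 59 49 55 53 53 53 54 59 53 58]
170 [49 45 56 55 55 55 54 50 60 56 61 50 56 49 55 53 54 50 53 60]
176 [51 48 56 51 55 50 61 54 45 50 55 49 50 52 46 50 49 55 55 53]
182 [53 55 46 50 55 49 51 57 53 53 61 61 51 48 51 54 46 53 58 56]
188 [56 60 55 45 54 51 49 62 45 54 56 49 57 53 56 50 50 59 45 50]
194 [54 56 48 52 51 54 55 45 52 56 48 52 58 52 50 50 48 50 47 51]
200 [47 40 54 51 49 46 51 43 57 49 53 46 57 54 51 50 55 46 50 53]
206 [52 52 53 53 49 49 55 52 56 53 57 48 54 55 57 51 44 56 51 52]
212 [42 50 46 52 48 56 54 57 53 55 55 52 44 50 53 51 51 59 57 52]
218 [180  89  51  50  52  51  53  54  57  48  53  58  42  49  60  48  54  49
  56  51]
224 [185 155  94  97  59  56  48  48  59  51  48  56  47  58  56  52  51  52
  91 100]
230 [176 175 177 173 174  93  80  87  94  76  62  59  79  91  82  96 101  94
  94  92]
236 [173 179 173 174 178 158  71  84  93  94  94  95  95  89  75  97  98  98
  93  96]
242 [178 175 175 185 181 165  46  85  91  94  93  95  90  89  61  95  96 100
 105  96]
248 [173 182 181 178 180 176  83  45  53  49  69  52  50  49  81  96  93  91
  94  92]
254 [171 177 177 168 173 174 150  86  46  44  53  46  56  89  96  90  96  98
  94 102]
```

Aligned: the bit's centre is at column 254 and the finger midline at 254.5. Closing on it.

```bash
python3 -m handwheel '[{"dx":0,"dy":0,"dz":0,"twist":0},{"dx":0,"dy":0,"dz":0,"twist":0},{"dx":0,"dy":0,"dz":0,"twist":0},{"dx":0,"dy":0,"dz":0,"twist":0},{"dx":0,"dy":0,"dz":0,"twist":0},{"dx":0,"dy":0,"dz":0,"twist":0},{"dx":0,"dy":0,"dz":0,"twist":0},{"dx":0,"dy":0,"dz":0,"twist":0},{"dx":0,"dy":0,"dz":0,"twist":0},{"dx":0,"dy":0,"dz":0,"twist":0}]' 1 30
python3 - <<'E'
from h import *
s=st()
for th in (29,22,15,8,2,0):
  t=np.radians(th); s_=133;print(th,round(-s_*np.cos(t)+6*np.sin(t),1),round(-s_*np.sin(t)-6*np.cos(t),1))
E
```

```text
t: 12.95
tool_pos: [556.8, 243.2, 117.3]
orientation: [-3.139, 0.131, -0.0]
force: [-0.9, 0.2, 0.8]
gripper_width: 12.6
finger_force: 29.3
t 12.95 tcp [556.8 243.2 117.3] stand [-114.5    3.8] yaz -94.8 zax [ 0.  0. -1.] F [-0.9  0.2  0.8] w 12.6 q6 1.88 ff 29.3
29 -113.4 -69.7
22 -121.1 -55.4
15 -126.9 -40.2
8 -130.9 -24.5
2 -132.7 -10.6
0 -133.0 -6.0
```

```bash
python3 -m handwheel '[{"dx":-0.003,"dy":0,"dz":0.007,"twist":0},{"dx":-0.004,"dy":0,"dz":0.007,"twist":0},{"dx":-0.003,"dy":0.001,"dz":0.0075,"twist":0},{"dx":-0.003,"dy":0,"dz":0.0075,"twist":0},{"dx":-0.002,"dy":0,"dz":0.008,"twist":0},{"dx":-0.002,"dy":0,"dz":0.008,"twist":0},{"dx":-0.001,"dy":0.0005,"dz":0.007,"twist":0},{"dx":-0.001,"dy":0,"dz":0.007,"twist":0},{"dx":0,"dy":0,"dz":0.004,"twist":0},{"dx":0,"dy":0,"dz":0,"twist":0}]'
python3 - <<'E'
from h import *
s=st();c=save('wrist','w8');save('scene','s8')
E
```

```text
t: 14.2
tool_pos: [537.8, 244.8, 180.7]
orientation: [-3.139, 0.131, -0.0]
force: [-0.1, -0.4, -2.2]
gripper_width: 12.5
finger_force: 29.4
t 14.2 tcp [537.8 244.8 180.7] stand [-133.6    4. ] yaz -94.8 zax [ 0.  0. -1.] F [-0.1 -0.4 -2.2] w 12.5 q6 1.89 ff 29.4
```

View pics/w8.png

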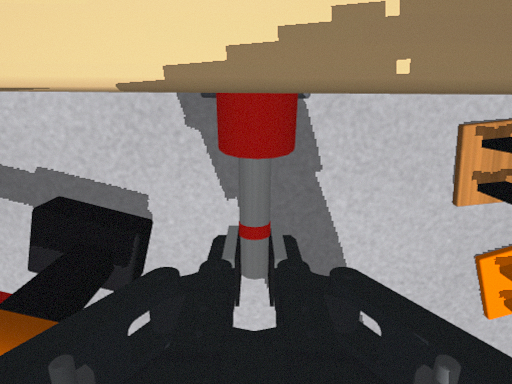

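The view shows the bit level and gripped at its end (255,275), with the tube at about level behind it. The bit rides at the top of the bore at the mouth, so it is clear of the lip. Drawing it out along the tube.

```bash
python3 -m handwheel '[{"dx":0,"dy":0,"dz":0.001,"twist":0},{"dx":-0.005,"dy":0,"dz":0,"twist":0},{"dx":-0.008,"dy":0.001,"dz":0,"twist":0},{"dx":-0.01,"dy":0.001,"dz":0,"twist":0},{"dx":-0.01,"dy":0.001,"dz":0,"twist":0},{"dx":-0.01,"dy":0.001,"dz":0,"twist":0},{"dx":-0.01,"dy":0.001,"dz":0,"twist":0},{"dx":-0.01,"dy":0.001,"dz":0,"twist":0},{"dx":-0.01,"dy":0.001,"dz":0,"twist":0},{"dx":-0.01,"dy":0.001,"dz":0,"twist":0}]'
python3 - <<'E'
from h import *
s=st();c=save('wrist','w9')
a=c['color'].astype(int)
red=(a[...,0]>90)&(a[...,1]<50)
for r in range(0,310,12):
  x=np.where(red[r])[0]; print(r,(x.min(),x.max()) if len(x) else '',a[r,225:290:5].sum(1)//3)
E
```

```text
t: 15.55
tool_pos: [454.1, 252.7, 181.3]
orientation: [-3.139, 0.131, -0.0]
force: [0.4, -0.1, -1.4]
gripper_width: 12.8
finger_force: 29.5
t 15.55 tcp [454.1 252.7 181.3] stand [-217.6    5.4] yaz -94.8 zax [ 0.  0. -1.] F [ 0.4 -0.1 -1.4] w 12.8 q6 1.94 ff 29.5
0  [ 92  88  86 133 168 179 192 180 170 142  96  86  94]
12  [177 177 146  73  87  92  97  94  87  76  87 173 165]
24  [174 176 162 130 171 182 199  99  98  90  98  95  88]
36  [141  91  86  44  53  53  54  52  47  50  93  91  96]
48  [ 95  96  96  87 102 101 108 101  98  86  96  98 100]
60  [ 94 100  84  46  53  53  55  50  51  48  97  92  95]
72  [ 98  94  97  88 100 106 108 102 100  86  98  97  97]
84  [97 94 98 47 49 51 53 51 47 47 94 96 86]
96  [101  99  97  88 100 105 110  94  96  86  98  90 176]
108  [ 99 101 102  48  53  55  50  53  51  47  97  92  96]
120  [ 95  98  93  90 101 104 107 102  94  87  98  97  98]
132  [100  98  99  47  48  52  50  52  44  45  98  90  95]
144  [ 97  96  99  93  97  98 106  97  99  86  93  94 100]
156  [ 96 100 100  91 101 104 107  99  99  87  95 102  95]
168  [100  97  96  95  99 104 105  99  97  88  99  95  97]
180  [ 93  98  95  91  97 101 101 102  95  89  98  97 100]
192  [179  93  99  88  95 106 103  99  93  89  96  96  99]
204  [177 176 181  85  96 107 102 100  96  91  99  97  92]
216  [185 174 180  81  94 103 103 102  95  90  92  95  98]
228 (np.int64(239), np.int64(496)) [186  95  96  49  54  54  54  58  56  60  94  96  96]
240  [ 69  93  99  64 100  95  89 102  91  14  97 100  22]
252 (np.int64(18), np.int64(18)) [ 95  93  59  49  94  99 101  98  95  19  97  93  89]
264  [ 28  15  22  37  97 105 101  99  92  24 117  26  21]
276 (np.int64(12), np.int64(12)) [ 18  31  33  16  97 106 100  97 128  21  22  32  28]
288 (np.int64(19), np.int64(38)) [ 28  21  25 125 181 181 182 180 183  30  24  24  26]
300  [ 28  25  54 170 174 183 180 181 177  25  27  20  27]
```

```bash
python3 -m handwheel '[{"dx":-0.01,"dy":0.001,"dz":0,"twist":0},{"dx":-0.01,"dy":0.001,"dz":0,"twist":0},{"dx":-0.01,"dy":0.001,"dz":0,"twist":0},{"dx":-0.01,"dy":0.001,"dz":0,"twist":0},{"dx":-0.01,"dy":0,"dz":0,"twist":0},{"dx":-0.01,"dy":0.001,"dz":0,"twist":0},{"dx":-0.008,"dy":0,"dz":0,"twist":0},{"dx":-0.005,"dy":0,"dz":0,"twist":0},{"dx":0,"dy":0,"dz":0,"twist":0},{"dx":0,"dy":0,"dz":0,"twist":0}]'
python3 - <<'E'
from h import *
s=st();c=save('wrist','w10');T=wristT(c,s);np.save('pics/T10.npy',T)
save('scene','s10');save('top','t10')
a=c['color'].astype(int);g=a.sum(2)/3
print(T.round(2).tolist(),K(c))
for r in range(10,290,8):
  print(r,g[r,230:282:2].astype(int))
# predicted pixels of level bit
p=np.array(s['tool_pos'])
for L in (-7,0,30,60,90,120,133):
  for z in(20,):
    q=p+[.997*L,-.078*L,z]; print(L,proj(c,q,T).round(1), (proj(c,q+[0,7,0],T)-proj(c,q-[0,7,0],T)).round(1))
E
```

```text
t: 16.85
tool_pos: [382.0, 257.6, 181.4]
orientation: [-3.139, 0.131, -0.0]
force: [0.1, -0.1, -1.0]
gripper_width: 12.7
finger_force: 29.5
t 16.85 tcp [382.  257.6 181.4] stand [-289.9    4.6] yaz -94.8 zax [ 0.  0. -1.] F [ 0.1 -0.1 -1. ] w 12.7 q6 2.0 ff 29.5
[[-0.08, -0.96, -0.27, 451.97], [-1.0, 0.08, 0.02, 252.16], [0.0, 0.28, -0.96, 323.87], [0.0, 0.0, 0.0, 1.0]] 298.4216711795379
10 [172 177 175  56  64  75  76  82  89  92  91  98  99  97  95  92  88  88
  88  78  74  56 176 177 171 168]
18 [179 172 176  47  63  68  77  97 103 122 129 145 157 147 127  68  68  60
  50  47  43  40 101  91  85 178]
26 [185 179 181 149 121 132 132  95  99  99 101 101 105 103  99 101  98  98
  96  93  86  83  98  94  93  98]
34 [89 92 98 81 40 43 48 45 55 50 52 52 54 58 48 53 50 53 49 46 50 77 98 97
 94 94]
42 [91 95 93 53 44 50 48 49 53 52 51 48 52 52 53 52 51 53 51 50 50 45 99 98
 93 94]
50 [ 98  97  99  89  88  89  91  97  99 101  99 101 106 104 103  97  95  99
  96  94  88  90  98  97  95  95]
58 [95 98 99 89 58 42 46 45 46 51 57 50 53 54 49 49 47 46 45 48 59 80 98 95
 95 93]
66 [ 92  89  93  
[... 2447 characters left out ...]
  98
  92  55  22  17  97  96  96  96]
258 [ 94  98  74  23  21  47  93  90  97 103 104  99 100  97 100 100  96  94
  90  53  26  22  63  96  98  97]
266 [ 28  91  97  29  26  34  94  91 100  97  99  94  98 100  99  97  94  94
  90  38  21  31  80 103  29  26]
274 [ 25  26  26  28  29  16 102  89  98  99 100 103  97  98  95  99  95  91
  95  16  23  31  28  27  31  24]
282 [ 27  30  26  27  24  59 171 166 171 177 175 173 173 177 174 179 170 169
 174  75  26  31  27  25  24  24]
-7 [254.8 275. ] [-29.9   2.2]
0 [254.7 261.6] [-30.4   2.3]
30 [254.4 199.5] [-32.3   2.6]
60 [254.1 128.9] [-34.5   2.9]
90 [253.7  47.9] [-37.1   3.4]
120 [253.3 -46. ] [-40.    3.9]
133 [253.1 -91.5] [-41.5   4.2]
```

The bit is out of the tube, roughly level (the widths suggest its tail is 3–5° up), and its end is 8 mm behind the TCP. Next is the carry to the rest: bit centre about 62 mm ahead of the TCP, so the TCP goes to about (461,-11).

```bash
python3 -m handwheel '[{"dx":0.005,"dy":-0.015,"dz":0,"twist":0.01},{"dx":0.008,"dy":-0.028,"dz":0,"twist":0.01},{"dx":0.008,"dy":-0.03,"dz":0,"twist":0.01},{"dx":0.008,"dy":-0.03,"dz":0,"twist":0.01},{"dx":0.008,"dy":-0.03,"dz":0,"twist":0.01},{"dx":0.008,"dy":-0.03,"dz":0,"twist":0.01},{"dx":0.009,"dy":-0.03,"dz":0,"twist":0.01},{"dx":0.009,"dy":-0.03,"dz":0,"twist":0.01},{"dx":0.009,"dy":-0.028,"dz":0,"twist":0.01},{"dx":0.007,"dy":-0.018,"dz":0,"twist":0.004}]'
python3 -m handwheel '[{"dx":0,"dy":0,"dz":-0.006,"twist":0},{"dx":0,"dy":0,"dz":-0.012,"twist":0},{"dx":0,"dy":0,"dz":-0.012,"twist":0},{"dx":0,"dy":0,"dz":-0.012,"twist":0},{"dx":0,"dy":0,"dz":-0.012,"twist":0},{"dx":0,"dy":0,"dz":-0.012,"twist":0},{"dx":0,"dy":0,"dz":-0.006,"twist":0},{"dx":0,"dy":0,"dz":0,"twist":0},{"dx":0,"dy":0,"dz":0,"twist":0},{"dx":0,"dy":0,"dz":0,"twist":0}]'
python3 - <<'E'
from h import *
s=st();c=save('wrist','w11');T=wristT(c,s)
save('scene','s11');t=save('top','t11')
# post top corners expected in wrist view
C=np.array([522.6,-10.6,0])
for x in(-28,-20,20):
  for y in(-17,17): print('post',x,y,proj(c,C+[x,y,77],T).round(0))
g=c['color'].astype(int).sum(2)//3
for r in range(0,290,10): print(r,' '.join(str(v) for v in g[r,196:316:4]))
E
```

```text
t: 18.25
tool_pos: [461.2, -12.7, 181.4]
orientation: [3.141, 0.015, 0.0]
force: [0.4, -0.4, -1.4]
gripper_width: 12.7
finger_force: 29.5
t: 19.5
tool_pos: [461.1, -11.5, 109.8]
orientation: [3.141, 0.017, 0.002]
force: [0.0, -0.1, -1.4]
gripper_width: 12.5
finger_force: 29.5
t 19.5 tcp [461.1 -11.5 109.8] stand [-190.  -257.5] yaz -89.4 zax [ 0.001 -0.    -1.   ] F [ 0.  -0.1 -1.4] w 12.5 q6 1.29 ff 29.5
post -28 -17 [282. 167.]
post -28 17 [225. 166.]
post -20 -17 [283. 154.]
post -20 17 [225. 153.]
post 20 -17 [285.  82.]
post 20 17 [224.  81.]
0 171 171 175 180 168 165 174 174 181 179 149 132 163 172 183 193 183 177 152 108 177 179 176 182 176 171 175 173 171 171
10 128 171 175 176 176 175 172 178 174 172 106 73 85 89 94 95 92 92 80 57 173 169 166 168 172 174 181 181 169 168
20 94 92 88 92 180 178 178 172 172 177 91 104 164 175 183 195 186 174 137 57 176 174 169 176 172 174 173 167 168 170
30 93 96 95 93 95 93 94 95 91 87 94 132 165 178 191 193 185 170 152 116 174 177 180 169 171 175 175 171 173 170
40 92 96 91 94 94 95 94 89 94 93 61 49 84 96 98 97 92 86 83 60 176 179 177 176 16
[... 1677 characters left out ...]
72 175 180 183
220 94 95 98 95 96 95 95 93 91 92 95 84 90 100 100 102 99 93 89 89 176 176 172 176 176 174 176 175 175 177
230 94 96 96 93 89 93 88 96 93 93 97 55 55 56 59 59 62 57 53 94 94 98 168 86 85 90 72 63 62 66
240 98 96 92 92 80 22 27 31 96 96 79 61 93 98 90 90 98 97 76 70 98 94 20 20 28 125 79 80 85 81
250 94 96 93 92 22 21 29 96 94 92 13 51 93 99 99 99 97 95 60 17 93 95 94 28 26 19 79 78 70 140
260 93 91 94 27 28 32 28 24 107 115 35 48 89 104 98 98 101 92 57 36 117 107 13 30 29 26 23 71 64 62
270 97 31 33 25 30 29 27 29 30 25 29 37 92 99 97 99 95 92 38 26 27 25 31 30 32 25 29 17 27 71
280 22 22 30 31 25 30 24 25 34 24 30 40 168 174 182 174 171 139 79 33 33 26 24 25 29 22 31 24 24 28
```

The posts appear where predicted (near post at rows 145–165 and columns 225–285), and the bit lies along column 255, so it is centred. Lowering.

```bash
python3 -m handwheel '[{"dx":0,"dy":0,"dz":-0.008,"twist":0},{"dx":0,"dy":0,"dz":-0.01,"twist":0},{"dx":0,"dy":0,"dz":-0.01,"twist":0},{"dx":0,"dy":0,"dz":-0.006,"twist":0},{"dx":0,"dy":0,"dz":-0.003,"twist":0},{"dx":0,"dy":0,"dz":-0.002,"twist":0},{"dx":0,"dy":0,"dz":-0.002,"twist":0},{"dx":0,"dy":0,"dz":-0.002,"twist":0},{"dx":0,"dy":0,"dz":-0.002,"twist":0},{"dx":0,"dy":0,"dz":0,"twist":0}]'
python3 -c "
from h import *
s=st();c=save('scene','s12')"
```

```text
t: 20.9
tool_pos: [460.6, -11.3, 64.1]
orientation: [-3.141, -0.017, 0.0]
force: [-0.6, 0.2, -1.0]
gripper_width: 12.6
finger_force: 29.5
t 20.9 tcp [460.6 -11.3  64.1] stand [-190.5 -257.4] yaz -89.4 zax [-0.  0. -1.] F [-0.6  0.2 -1. ] w 12.6 q6 1.29 ff 29.5
```

```bash
python3 -m handwheel '[{"dx":0,"dy":0,"dz":-0.001,"twist":0},{"dx":0,"dy":0,"dz":-0.001,"twist":0},{"dx":0,"dy":0,"dz":-0.001,"twist":0},{"dx":0,"dy":0,"dz":-0.001,"twist":0},{"dx":0,"dy":0,"dz":-0.001,"twist":0},{"dx":0,"dy":0,"dz":0,"twist":0},{"dx":0,"dy":0,"dz":0,"twist":0},{"dx":0,"dy":0,"dz":0,"twist":0},{"dx":0,"dy":0,"dz":0,"twist":0},{"dx":0,"dy":0,"dz":0,"twist":0}]'
python3 -c "
from h import *
s=st()"
```

```text
t: 22.2
tool_pos: [460.7, -11.4, 59.3]
orientation: [3.142, 0.017, 0.0]
force: [0.9, -0.2, -1.3]
gripper_width: 12.9
finger_force: 29.5
t 22.2 tcp [460.7 -11.4  59.3] stand [-190.4 -257.4] yaz -89.4 zax [ 0. -0. -1.] F [ 0.9 -0.2 -1.3] w 12.9 q6 1.29 ff 29.5
```

```bash
python3 -m handwheel '[{"dx":0,"dy":0,"dz":-0.001,"twist":0},{"dx":0,"dy":0,"dz":-0.001,"twist":0},{"dx":0,"dy":0,"dz":-0.001,"twist":0},{"dx":0,"dy":0,"dz":0,"twist":0},{"dx":0,"dy":0,"dz":0,"twist":0},{"dx":0,"dy":0,"dz":0,"twist":0},{"dx":0,"dy":0,"dz":0,"twist":0},{"dx":0,"dy":0,"dz":0,"twist":0},{"dx":0,"dy":0,"dz":0,"twist":0},{"dx":0,"dy":0,"dz":0,"twist":0}]'
python3 -c "
from h import *
s=st()"
```

```text
t: 23.45
tool_pos: [460.7, -11.4, 56.3]
orientation: [3.142, 0.017, 0.0]
force: [-0.5, 0.9, -1.8]
gripper_width: 13.1
finger_force: 29.5
t 23.45 tcp [460.7 -11.4  56.3] stand [-190.4 -257.4] yaz -89.4 zax [ 0. -0. -1.] F [-0.5  0.9 -1.8] w 13.1 q6 1.29 ff 29.5
```

```bash
python3 - <<'E'
from h import *
s=st();c=save('wrist','w12');T=wristT(c,s);sc=save('scene','s13')
print(s['wrist_torque'].round(3))
g=c['color'].astype(int).sum(2)//3
for r in list(range(0,240,16))+list(range(272,292,3)): print(r,' '.join(str(v) for v in g[r,230:282:2]))
C=np.array([522.6,-10.6,0])
for L in(-70,-50,-24,0,24):
  print(L,[(proj(c,C+[L,7,z],T)-proj(c,C+[L,-7,z],T)).round(1)[0] for z in(66,70,74)],proj(c,C+[L,0,77],T).round(0))
# scene view: profile across bit at several x, sampling vertical
h=sc['color'].astype(int)
for L in(70,60,40,24,10):
  u,v=proj(sc,C+[L,0,70]); print('scene',L,round(u),round(v),h[int(v)-8:int(v)+10:1,int(round(u))].sum(1)//3)
print(K(sc), 'px/mm z', (proj(sc,C+[0,0,80])-proj(sc,C+[0,0,70]))/10)
E
```

```text
t 23.45 tcp [460.7 -11.4  56.3] stand [-190.4 -257.4] yaz -89.4 zax [ 0. -0. -1.] F [-0.5  0.9 -1.8] w 13.1 q6 1.29 ff 29.5
[-0.035  0.047 -0.005]
0 191 193 196 166 126 143 159 178 185 191 193 196 207 207 200 195 195 192 176 167 156 117 190 182 186 186
16 177 178 188 71 68 77 89 90 97 97 100 109 107 98 101 100 95 93 91 90 83 68 157 195 188 190
32 103 103 100 93 126 139 142 122 121 94 101 103 102 98 98 94 111 118 145 153 152 126 191 189 189 192
48 74 76 71 77 94 99 99 108 106 107 112 112 113 113 113 109 103 104 99 95 94 84 69 54 38 16
64 23 23 18 39 51 53 48 54 58 57 58 60 60 60 57 60 54 57 51 54 55 44 17 23 27 19
80 29 28 31 32 96 94 95 101 100 102 106 105 109 110 106 101 101 101 100 99 99 66 49 46 56 73
96 80 76 77 78 89 95 101 102 105 110 111 110 113 117 111 110 111 107 106 101 94 83 78 81 76 69
112 84 80 77 69 46 51 53 48 55 57 56 56 55 57 56 56 56 54 52 54 50 69 83 77 67 69
128 78 76 77 74 50 50 50 50 54 55 56 56 58 60 56 58 54 52 52 52 50 73 79 79 71 73
144 81 84 81 78 79 99 101 104 105 111 113 111 112 114 110 110 113 107 102 103 88 78 76 79 75 68
160 14 25 14 18 57 100 99 100 1
[... 1281 characters left out ...]
.float64(-30.6), np.float64(-31.5), np.float64(-32.4)] [254. 182.]
0 [np.float64(-32.1), np.float64(-33.1), np.float64(-34.2)] [255. 124.]
24 [np.float64(-33.9), np.float64(-35.0), np.float64(-36.1)] [255.  60.]
scene 70 239 214 [44 46 56 68 85 93 94 94 91 78 63 52 47 50 55 62 66 81]
scene 60 239 212 [112  76  44  46  56  68  85  93  94  94  91  78  63  52  47  50  55  62]
scene 40 241 208 [134 134 131 121  97  77  89  96 101 107 105 100  92  79  65  47  34  30]
scene 24 242 205 [ 65  98 117 116 112 104  94  82  79  99 105 100  97  88  77  66  53  41]
scene 10 244 203 [100  91  67  50  56  61  62  65  65  63  61  62  66  63  57  47  36  28]
382.8723807573293 px/mm z [-0.00440205 -0.20455592]
```

By apparent widths, the bit axis is at 72–75 mm over the posts, which leaves a few mm to go.

```bash
python3 -m handwheel '[{"dx":0,"dy":0,"dz":-0.001,"twist":0},{"dx":0,"dy":0,"dz":-0.001,"twist":0},{"dx":0,"dy":0,"dz":-0.001,"twist":0},{"dx":0,"dy":0,"dz":0,"twist":0},{"dx":0,"dy":0,"dz":0,"twist":0},{"dx":0,"dy":0,"dz":0,"twist":0},{"dx":0,"dy":0,"dz":0,"twist":0},{"dx":0,"dy":0,"dz":0,"twist":0},{"dx":0,"dy":0,"dz":0,"twist":0},{"dx":0,"dy":0,"dz":0,"twist":0}]'
python3 -c "
from h import *
s=st();print(s['wrist_torque'].round(3))"
```

```text
t: 24.8
tool_pos: [460.9, -11.3, 53.4]
orientation: [-3.142, -0.017, -0.001]
force: [0.2, 2.1, 1.9]
gripper_width: 12.6
finger_force: 29.8
t 24.8 tcp [460.9 -11.3  53.4] stand [-190.2 -257.4] yaz -89.4 zax [ 0.  0. -1.] F [0.2 2.1 1.9] w 12.6 q6 1.29 ff 29.8
[ 0.235 -0.08   0.077]
```

Touching on one flank of the V (Fy +2, Fz +3), so the bit sits slightly to -y. I'll shift it +y and settle it.

```bash
python3 -m handwheel '[{"dx":0,"dy":0.001,"dz":0,"twist":0},{"dx":0,"dy":0.001,"dz":-0.001,"twist":0},{"dx":0,"dy":0,"dz":0,"twist":0},{"dx":0,"dy":0,"dz":0,"twist":0},{"dx":0,"dy":0,"dz":0,"twist":0},{"dx":0,"dy":0,"dz":0,"twist":0},{"dx":0,"dy":0,"dz":0,"twist":0},{"dx":0,"dy":0,"dz":0,"twist":0},{"dx":0,"dy":0,"dz":0,"twist":0},{"dx":0,"dy":0,"dz":0,"twist":0}]'
python3 -c "
from h import *
s=st();print(s['wrist_torque'].round(3))"
```

```text
t: 26.05
tool_pos: [460.8, -10.2, 52.5]
orientation: [3.14, 0.017, -0.0]
force: [-2.6, -4.1, 4.5]
gripper_width: 12.9
finger_force: 30.4
t 26.05 tcp [460.8 -10.2  52.5] stand [-190.4 -256.3] yaz -89.4 zax [-0.    -0.002 -1.   ] F [-2.6 -4.1  4.5] w 12.9 q6 1.29 ff 30.4
[-0.756  0.239 -0.249]
```

```bash
python3 -m handwheel '[{"dx":0,"dy":-0.0008,"dz":0,"twist":0},{"dx":0,"dy":0,"dz":0,"twist":0},{"dx":0,"dy":0,"dz":0,"twist":0},{"dx":0,"dy":0,"dz":0,"twist":0},{"dx":0,"dy":0,"dz":0,"twist":0},{"dx":0,"dy":0,"dz":0,"twist":0},{"dx":0,"dy":0,"dz":0,"twist":0},{"dx":0,"dy":0,"dz":0,"twist":0},{"dx":0,"dy":0,"dz":0,"twist":0},{"dx":0,"dy":0,"dz":0,"twist":0}]' - 20
python3 -c "
from h import *
s=st();print(s['wrist_torque'].round(3))"
python3 -m handwheel '[{"dx":0,"dy":0,"dz":0,"twist":0},{"dx":0,"dy":0,"dz":0,"twist":0},{"dx":0,"dy":0,"dz":0,"twist":0},{"dx":0,"dy":0,"dz":0,"twist":0},{"dx":0,"dy":0,"dz":0,"twist":0},{"dx":0,"dy":0,"dz":0,"twist":0},{"dx":0,"dy":0,"dz":0,"twist":0},{"dx":0,"dy":0,"dz":0,"twist":0},{"dx":0,"dy":0,"dz":0,"twist":0},{"dx":0,"dy":0,"dz":0,"twist":0}]' 0.6
python3 - <<'E'
from h import *
s=st();c=save('wrist','w13');T=wristT(c,s)
g=c['color'].astype(int).sum(2)//3
for r in list(range(0,240,32))+list(range(264,300,3)): print(r,' '.join(str(v) for v in g[r,230:282:2]))
C=np.array([522.6,-10.6,0])
for L in(-75,-70,-65,-24,0,24):
  print(L,[(proj(c,C+[L,7,z],T)-proj(c,C+[L,-7,z],T)).round(1)[0] for z in(66,70,74)],proj(c,C+[L,0,74],T).round(0))
E
```

```text
t: 27.3
tool_pos: [460.9, -10.5, 52.5]
orientation: [3.141, 0.017, 0.0]
force: [-3.1, -3.9, 5.6]
gripper_width: 12.4
finger_force: 30.2
t 27.3 tcp [460.9 -10.5  52.5] stand [-190.3 -256.5] yaz -89.4 zax [ 0.    -0.001 -1.   ] F [-3.1 -3.9  5.6] w 12.4 q6 1.29 ff 30.2
[-0.616  0.303 -0.108]
t: 28.55
tool_pos: [460.7, -10.2, 52.3]
orientation: [-3.142, -0.017, -0.0]
force: [0.4, 0.4, -0.0]
gripper_width: 34.3
finger_force: 0.0
t 28.55 tcp [460.7 -10.2  52.3] stand [-190.5 -256.2] yaz -89.4 zax [ 0.  0. -1.] F [ 0.4  0.4 -0. ] w 34.3 q6 1.29 ff 0.0
0 190 193 199 113 135 150 168 182 187 195 184 198 210 209 203 199 198 196 182 168 155 126 175 186 186 186
32 104 105 106 78 73 81 89 91 98 101 106 106 112 108 108 107 100 100 93 90 82 72 150 186 188 190
64 24 14 23 33 48 56 52 55 51 58 56 56 60 59 55 57 56 54 53 56 54 55 38 19 20 24
96 84 82 75 77 85 96 97 103 107 106 113 114 114 115 116 111 106 109 108 104 101 93 83 81 78 76
128 85 80 76 72 68 47 51 56 53 58 62 57 57 54 59 57 53 54 51 59 51 45 74 75 80 72
160 22 25 17 16 10 70 99 97 105 107 111 117 111 116 115 107 111 110 105 104 99 88 9 21 
[... 1212 characters left out ...]
 141 142 140 141 142 142 141 141 142 142 143
294 108 101 102 105 102 105 102 101 100 200 194 187 187 170 134 141 141 141 142 141 141 142 141 141 141 142
297 107 107 107 106 103 107 102 109 97 201 196 189 183 184 138 141 142 141 141 140 141 140 141 141 139 141
-75 [np.float64(-28.5), np.float64(-29.2), np.float64(-30.0)] [255. 289.]
-70 [np.float64(-28.7), np.float64(-29.5), np.float64(-30.3)] [255. 279.]
-65 [np.float64(-29.0), np.float64(-29.8), np.float64(-30.6)] [256. 270.]
-24 [np.float64(-31.5), np.float64(-32.4), np.float64(-33.4)] [257. 183.]
0 [np.float64(-33.1), np.float64(-34.2), np.float64(-35.3)] [258. 125.]
24 [np.float64(-35.0), np.float64(-36.1), np.float64(-37.4)] [259.  59.]
```

The bit's near end is at row 279, about 70 mm from the rest's middle, so it is centred, and the pads are free of it. I'll withdraw upwards. On the way out I'll press the emptied tube mouth-down again, so it's left tipped as asked.

```bash
python3 -m handwheel '[{"dx":0,"dy":0,"dz":0.01,"twist":0},{"dx":0,"dy":0,"dz":0.025,"twist":0},{"dx":0,"dy":0,"dz":0.04,"twist":0},{"dx":0,"dy":0,"dz":0.05,"twist":0},{"dx":0,"dy":0,"dz":0.05,"twist":0},{"dx":0,"dy":0,"dz":0.025,"twist":0},{"dx":0,"dy":0,"dz":0,"twist":0},{"dx":0,"dy":0,"dz":0,"twist":0},{"dx":0,"dy":0,"dz":0,"twist":0},{"dx":0,"dy":0,"dz":0,"twist":0}]'
python3 - <<'E'
from h import *
s=st();c=save('wrist','w14');T=wristT(c,s)
g=c['color'].astype(int).sum(2)//3
C=np.array([522.6,-10.6,0])
for L in(-80,-70,-60,-24,0,24,60,70,80):
  u,v=proj(c,C+[L,0,74],T);u=int(round(u));v=int(round(v)); print(L,u,v,(proj(c,C+[L,7,70],T)-proj(c,C+[L,-7,70],T)).round(1)[0],g[v,u-20:u+21:2] if 0<=v<384 else '')
E
```

```text
t: 29.85
tool_pos: [460.2, -10.0, 251.0]
orientation: [-3.141, -0.017, 0.004]
force: [-0.3, 0.9, -0.0]
gripper_width: 33.7
finger_force: 0.0
t 29.85 tcp [460.2 -10.  251. ] stand [-191.  -256.1] yaz -89.4 zax [-0.002  0.001 -1.   ] F [-0.3  0.9 -0. ] w 33.7 q6 1.29 ff 0.0
-80 255 185 -12.5 [ 81  86  76  81  86  81  83 113 153 162 157 150 151 149 161 156 156 154
 152 150 148]
-70 255 176 -12.6 [ 83  80  79  80  79  76  79  79  82 157 152 157 164 161 157 151 147 152
 158 161 153]
-60 255 167 -12.7 [ 84  80  79  83  79  81  85  80  82  86  87  87  88  79  77 124 156 161
 158 166 163]
-24 255 133 -13.1 [53  4 11 13  5 13  7 55 80 88 91 86 87 74  9 18 11  0 17 12 36]
0 256 110 -13.4 [63 61 71 62 63 63 56 75 77 87 88 69 66 57 68 60 52 59 52 58 57]
24 256 86 -13.6 [14 23 28 19 18 19 27 40 47 51 46 41 42 24 18  6 17 25 22 11 50]
60 256 47 -14.1 [87 85 84 82 82 85 67 69 65 65 65 71 64 80 83 83 85 83 79 80 79]
70 257 36 -14.2 [ 85  84  87  86  81  74  78  86  94  91  88  83  75  83  81  80 152 148
 150 150 153]
80 257 24 -14.4 [144 149 154 159 156 153 152 153 153 156 162 158 155 152 153 156 159 159
 151 147 153]
```

The bit lies across both notches, from -70 to about +70 mm. Now the re-press of the tube.

```bash
python3 -m handwheel '[{"dx":0.005,"dy":0.015,"dz":0,"twist":-0.01},{"dx":0.01,"dy":0.028,"dz":0,"twist":-0.01},{"dx":0.01,"dy":0.032,"dz":0,"twist":-0.01},{"dx":0.011,"dy":0.032,"dz":0,"twist":-0.01},{"dx":0.011,"dy":0.032,"dz":0,"twist":-0.01},{"dx":0.011,"dy":0.032,"dz":0,"twist":-0.01},{"dx":0.011,"dy":0.032,"dz":0,"twist":-0.01},{"dx":0.01,"dy":0.028,"dz":0,"twist":-0.01},{"dx":0.01,"dy":0.02,"dz":0,"twist":-0.01},{"dx":0.003,"dy":0.001,"dz":-0.01,"twist":0}]' 1
python3 -m handwheel '[{"dx":0,"dy":0,"dz":-0.02,"twist":0},{"dx":0,"dy":0,"dz":-0.022,"twist":0},{"dx":0,"dy":0,"dz":-0.012,"twist":0},{"dx":0,"dy":0,"dz":-0.008,"twist":0},{"dx":0,"dy":0,"dz":-0.008,"twist":0},{"dx":0,"dy":0,"dz":-0.008,"twist":0},{"dx":0,"dy":0,"dz":-0.008,"twist":0},{"dx":0,"dy":0,"dz":-0.008,"twist":0},{"dx":0,"dy":0,"dz":-0.008,"twist":0},{"dx":0,"dy":0,"dz":-0.006,"twist":0}]'
```

```text
t: 31.15
tool_pos: [553.3, 242.8, 242.2]
orientation: [-3.139, 0.121, -0.001]
force: [0.2, -0.2, 0.5]
gripper_width: 0.2
finger_force: 0.0
t: 32.4
tool_pos: [553.0, 241.9, 133.9]
orientation: [-3.139, 0.124, -0.001]
force: [0.5, -0.3, 3.4]
gripper_width: 0.2
finger_force: 1.8
```

```bash
python3 -m handwheel '[{"dx":0,"dy":0,"dz":0,"twist":0},{"dx":-0.005,"dy":0,"dz":0.012,"twist":0},{"dx":-0.01,"dy":0,"dz":0.03,"twist":0},{"dx":-0.02,"dy":0,"dz":0.03,"twist":0},{"dx":-0.02,"dy":0,"dz":0.03,"twist":0},{"dx":-0.02,"dy":0,"dz":0.03,"twist":0},{"dx":-0.02,"dy":0,"dz":0.01,"twist":0},{"dx":0,"dy":0,"dz":0,"twist":0},{"dx":0,"dy":0,"dz":0,"twist":0},{"dx":0,"dy":0,"dz":0,"twist":0}]'
python3 -c "
from h import *
s=st();c=save('top','t14')
C=np.array([522.6,-10.6,0]);g=c['color'].astype(int).sum(2)//3
for L in(-80,-60,-40,0,40,60,80):
  u,v=proj(c,C+[L,0,72]).round().astype(int);print(L,u,v,g[v,u-7:u+8])
finish_job()"
```

```text
t: 33.65
tool_pos: [457.8, 241.7, 275.4]
orientation: [3.139, -0.125, -0.003]
force: [-0.2, -0.2, -0.1]
gripper_width: 0.1
finger_force: 0.0
t 33.65 tcp [457.8 241.7 275.4] stand [-213.1   -5.4] yaz -94.6 zax [-0.002 -0.    -1.   ] F [-0.2 -0.2 -0.1] w 0.1 q6 1.92 ff 0.0
-80 270 228 [130 130 133 131 128 126 129 132 129 128 129 134 135 137 133]
-60 270 222 [134 131 134 133 134  65 134 161 133 104 136 135 131 129 130]
-40 270 217 [107 114 118 113 113  59 140 165 136  92 110  99  99 104 109]
0 270 205 [105 112 116 107 109  66 137 141 115  88 109 100  98 104 109]
40 270 194 [132 133 141 139  62  51  76  85  66 115 142 139 133 135 137]
60 270 188 [134 135 137 139  65  93 146 157 120 116 136 133 126 126 128]
80 270 183 [134 133 133 137 144 139 137 136 135 136 137 138 138 132 130]
the job is handed in; nothing more can be done
```

The bit is out of the red tube and lies centred in both notches of the rest, released, with the red tube left tipped mouth-down, and the job was handed in at 33.65 s; on my first press a finger or knuckle of the gripper caught something, most likely the shelf edge (force reading about 77 N in all, 42 N on the finger), so the 40 N limit may count against it.

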